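Fit and latch the portioning plate

ROBOT

A 7-joint arm with a two-finger parallel gripper is mounted at the origin on the work surface. World frame = base frame: x ahead of the robot, y to its left, z up, the work surface at z = 0. Lengths are in m, angles in rad, forces in N, time in s.
With the tool pointing down it reaches from about 0.35 to 0.9 m from the base axis. Payload 7.2 kg.
Tool frame: the origin (TCP) lies midway between the tips of the shut fingers; the grasp point (between the pads) lies 19 mm behind it; z points along the fingers, y is the line along which they close (so a half turn about z gives the same grasp; the last joint's range is limited). The gripper opens to 88 mm and grips with 3 to 60 N. Pads are 20 mm wide; open, the fingers measure 115 mm over their backs; the gripper's body (75 mm by 178 mm) begins 61 mm behind the grasp point.
Start: joints at [1.177, 0.411, -0.013, 1.596, 0.006, 1.134, -0.082], TCP at [0.2, -0.592, 0.223] pointing down, gripper open.
Joint ranges: [-2.95, 2.95], [-0.29, 1.99], [-1.47, 1.44], [0.14, 2.54], [-1.03, 4.17], [0.13, 1.85], [-2.86, 2.86]. Speed limits (rad/s): [2.39, 2.39, 3.01, 3.01, 3.14, 3.14, 3.14].

INTERFACE

Orientations are given as a rotation vector (axis times angle).
In Python, from cell import * gives the robot as it stands. The module is installed in compiled form; this text tells all that it offers.
- The arm moves only by the shell command python3 -m jog 'ROWS' [FORCE]. ROWS is JSON, a list of rows, each a list of 3 entries, a list of its own where there are three numbers: the shift along the tool's x, y, z in cm, then the turn, a rotation vector about the tool's x, y, z in rad, then the finger opening in cm, from 0 to 8.78. A call has 1 to 20 rows; each row shifts and turns the commanded pose from where the row before left it, along the tool's axes as they then stand; what a row does not reach is not made up. A row lasts 1/12 s, in which the tool goes at most 41.7 mm and 7.16 degrees, less where a joint would pass 70% of its speed; a pose out of reach is approached as far as the arm can. A call with a gripper value outside its range is refused whole. The fingers move at their own pace and stop on an object; FORCE is the grip in N (left out, the last holds). Time passes only in rows, so rows that do not move let the fingers close. It gives the time, the measured TCP pose, the force, the opening and the grip force at its end, in the units of the state.
- get_state(): the state, without advancing time (a new reading comes with each control period).
- capture(name): name is "scene" or "top" or "wrist"; returns a dict with "image" (480x640x3 uint8, red, green, blue), "range_z" (480x640 float32, m along the optical axis (not along the pixel's ray), 0 where there is no reading), "fx", "fy", "cx", "cy" (pixels), "extrinsics" (4x4, takes a point from world to camera coordinates); the wrist camera has in their place "T_tool_cam" (4x4, takes a point from camera to tool coordinates, whose origin is the TCP and whose axes are the flange's). Camera axes: x right, y down, z forward; pixel columns grow to the right and rows downward; lengths in m; the calibration is good to about 2 mm. A picture is of the moment at which its call begins: read the wrist's pose just before it.
- close_job(): hands the job in; it is judged then, once.
The state is a dict: "time_s": time; "joints": joint angles; "joint_velocities": joint speeds; "tau": joint torques, N m; "tcp_pos": TCP position; "tool_rot": TCP orientation; "ft_force": force on the tool from outside, world axes, zero at the start; "moment": the same for the moment, N m; "grip_width": finger opening in m; "finger_force": force on a finger pad.
Only numpy, scipy, OpenCV 4.12 (cv2) and the standard library are available. Lean on these libraries where they do the work, as an engineer would, in place of code of your own. Each camera call takes 0.05 s, during which the arm holds its last target. There are 200 camera calls.

TASK

Set up the pastry portioning station: move the copper cutter off the bed into the white tray, and pull the red latch knob out until it clicks and stays out. Then lower the blue plate, without dropping it, over the two pins until it lies flush on the bed, and after that push the red knob fully home so that the latch locks the plate. Leave the other things on the bench where they are.

Things in the scene. Friction and masses are not known exactly. Their poses are not given: they have to be found in the camera images.
- station: Portioning station, fixed: grey base plate 190 x 224 x 12 mm, on it an aluminium bed 112 (x) x 200 (y) mm, its surface 30 mm above the bench. Origin: underside, below the bed's centre; z up. Two dark pins, 10 mm diameter, stand on the bed at x = 0, y = +-75 mm, 22 mm high, the last 7 mm tapering. The sloping latch with the red knob is on its -x side, which faces the robot.
- bed (a point): Centre of the bed's top surface, midway between the pins; axes as the station. The plate rests here.
- wiping_bar (a point): Middle of the underside of a fixed steel bar along the station's y, over the latch: 220 mm long, 16 mm deep in x, 18 mm high, underside 141 mm above the bench, 72 mm to the -x side of the bed's centre, on 12 mm posts at y = +-104 mm. It blocks a gripper coming straight down on the knob; coming along the knob's own axis is free.
- latch_knob (a point): Centre of the red knob, a disc 28 mm across, 18 mm thick, on an 11 mm shaft; moves with the latch. Its z axis is the shaft and pull-out direction, leaning 35 degrees from vertical towards the station's -x. The cheeks below (outer faces y = +-16 mm) end 28 mm down the axis when home, so fingers closing along y straddle it. At home it is 97 mm to -x of the bed's centre, 85 mm above the bench.
- latch (a joint): Latch travel in m: 0 home, 0.034 fully out. A spring detent holds it at both ends: it takes up to about 9 N, and past mid travel it snaps to the nearer end. Its steel tongue, 18 mm wide, at home reaches 9 mm over the seated plate's -x edge, 2 mm above it; pulled out it stands 10 mm clear of that edge. A plate not fully down keeps the latch from going home.
- plate: Loose blue plate, 100 (x) x 190 (y) x 8 mm, about 0.3 kg: four square windows, two round holes 13 mm across at x = 0, y = +-75 mm. Origin: centre of its underside; it fits as well turned half round. A bar handle stands on its middle, 60 mm along x, 14 mm thick in y, top 42 mm above the underside. It starts flat on the bench at one side of the station.
- cutter: Loose copper-coloured pastry cutter, an open tube 40 mm in outer diameter, wall 3 mm, 40 mm high, about 0.06 kg. Origin: centre of its lower end, z along its axis. At the start it stands upright on the bed between the pins, where it keeps the plate from going down.
- tray: White tray, fixed, at the other side of the station from the plate: 150 (x) x 130 (y) x 30 mm outside, walls and floor 4 mm. Origin: centre of its underside.
- tray_in (a point): Centre of the tray's inner floor, 4 mm above the bench; axes as the tray.
- jar: Bystander: closed amber jar with black cap, 64 mm in diameter, 85 mm high. Origin: centre of its base.
- big_ring: Bystander: steel ring 76 mm in diameter, 45 mm high. Origin: centre of its base.
- palette_knife: Bystander: flat spatula 240 mm long lying between the robot and the station. Origin: underside, about mid-length; it lies along its x.
- bowl: Bystander: aluminium bowl 110 mm across the rim, 55 mm high. Origin: centre of its base.
- nest: Bystander: single loose white meringue nest 82 mm across, 43 mm high. Origin: centre of its base. (Three more nests at the far edge are fixed to their pan.)
There are look-alikes about, which are no part of the job. There is more than one size of the plate; the job needs the smallest.

How it is judged:
On the way, in this order (a step that is already met when the one before it is completed fails the run):
1. the latch knob is pulled out (at least 29 of 34 mm) (value of joint latch above 0.029 m), for 0.2 s.
2. the plate lies flush on the bed over both pins while the latch is still out (at least 25 mm) (z of plate in the frame of bed between -0.003 and 0.0025 m and horizontal distance between plate and bed below 0.005 m and angle between the y axis of plate and the y axis of station, either way round below 0.06 rad and angle between plate's own z axis and vertical below 0.035 rad and value of joint latch above 0.025 m), for 0.2 s.
3. the latch knob is pushed home (within 3 mm) (value of joint latch below 0.003 m), for 0.2 s.
At the end, for the whole second after the job is handed in: Plate flush on the bed over both pins (height within 2.5 mm, 5 mm sideways, 2 degrees of level, 3.4 degrees of the station, either way round); latch home within 3 mm; cutter in the tray (centre of its lower end between the walls, under 30 mm above the floor); plate and cutter at rest (z of plate in the frame of bed between -0.003 and 0.0025 m and horizontal distance between plate and bed below 0.005 m and angle between the y axis of plate and the y axis of station, either way round below 0.06 rad and angle between plate's own z axis and vertical below 0.035 rad and value of joint latch below 0.003 m and z of cutter in the frame of tray_in below 0.03 m and x of cutter in the frame of tray_in between -0.066 and 0.066 m and y of cutter in the frame of tray_in between -0.056 and 0.056 m and linear speed of each of plate, cutter below 0.02 m/s); the robot touches nothing.
It fails at once if a bystander (jar, big ring, palette knife, bowl, meringue nest) is moved more than 30 mm (distance of any of jar, big_ring, palette_knife, bowl, nest from where it was at the start of the episode above 0.03 m).
It fails at once if the plate is dropped (it falls free of the fingers faster than 0.5 m/s, about 13 mm of fall) (linear speed of plate above 0.5 m/s and contact force between the fingers and plate below 0.05 N).
It also fails if it takes over 72 s, if anything falls off the work surface, if the arm or the gripper's body presses on something with over 40 N, if the wrist force passes 120 N, or if a joint passes its speed limit or range.

## Working session

There is one attempt and no reset: what is moved stays moved. The work goes in short steps, Python scripts to look and compute and a shell command to move; the robot and the scene stay as the last step left them, time stands still between calls to the robot, and variables do not carry over. Pictures are saved under pics/ and viewed, at most 14 in all, crops included, and the job is handed in when it is done.

```bash
mkdir -p pics; cat > h.py <<'E'
from cell import *
import numpy as np, cv2
from scipy.spatial.transform import Rotation as R
def cap(n):
    s=get_state(); c=capture(n); 
    K=np.array([[c['fx'],0,c['cx']],[0,c['fy'],c['cy']],[0,0,1]])
    if n=='wrist':
        T=np.eye(4);T[:3,:3]=R.from_rotvec(s['tool_rot']).as_matrix();T[:3,3]=s['tcp_pos'];W=T@c['T_tool_cam']
    else: W=np.linalg.inv(c['extrinsics'])
    return dict(im=c['image'],z=c['range_z'],K=K,W=W)
def ray(c,u,v,h):  # pixel -> point on plane z=h
    d=c['W'][:3,:3]@np.linalg.inv(c['K'])@[u,v,1];o=c['W'][:3,3]
    return o+d*(h-o[2])/d[2]
def cloud(c):
    v,u=np.mgrid[:480,:640];p=np.linalg.inv(c['K'])@np.stack([u.ravel(),v.ravel(),np.ones(u.size)])*c['z'].ravel()
    return (c['W'][:3,:3]@p+c['W'][:3,3:]).T.reshape(480,640,3)
def save(c,n): cv2.imwrite('pics/'+n,c['im'][...,::-1])
E
python3 - <<'E'
from h import *
for n in('scene','top'):
    c=cap(n);save(c,n+'0.png');np.savez(n+'0.npz',**c)
    print(n,c['K'][0],c['W'].round(3).tolist())
s=get_state();print(s)
E
```

```text
scene [443.58945461   0.         320.62310498] [[0.007, 0.61, -0.792, 1.413], [1.0, -0.017, -0.005, 0.07], [-0.017, -0.792, -0.61, 0.788], [0.0, 0.0, 0.0, 1.0]]
top [555.46625461   0.         319.43637151] [[0.023, -0.987, 0.161, 0.234], [-1.0, -0.024, -0.008, 0.071], [0.011, -0.161, -0.987, 1.806], [0.0, 0.0, 0.0, 1.0]]
{'time_s': 0.1, 'joints': array([ 1.17677652,  0.41183045, -0.01271965,  1.59694552,  0.00559713,
        1.13431668, -0.08218441]), 'joint_velocities': array([ 2.83555870e-04, -1.55261562e-03, -1.35558787e-03, -3.10879113e-03,
       -2.19482055e-03,  1.50780715e-05, -8.75861704e-04]), 'tau': array([ 1.80163148e-03, -5.89102972e+01,  6.43625334e-01, -2.91709042e+01,
       -5.37581567e-02,  1.43781307e-02,  6.93847096e-05]), 'tcp_pos': array([ 0.19987539, -0.59169487,  0.22189264]), 'tool_rot': array([-3.09857772e+00, -5.09374967e-01,  5.23629504e-04]), 'ft_force': array([ 0.4818564 ,  0.00351432, -1.03473722]), 'moment': array([ 0.03617447, -0.04882722, -0.02653391]), 'finger_force': 0.0, 'grip_width': 0.08770758387270419}
```

View pics/top0.png

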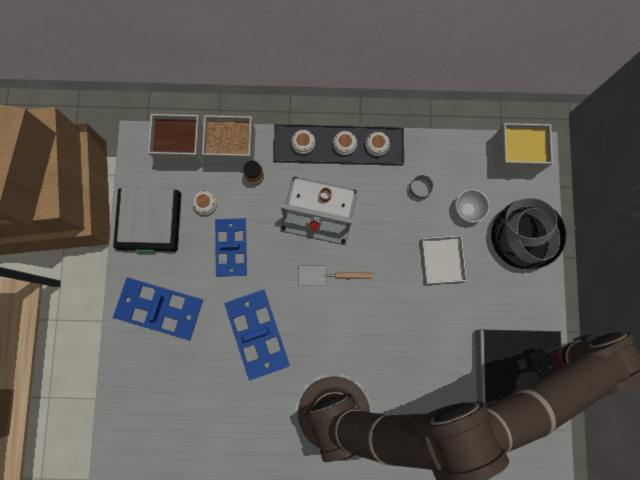

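View pics/scene0.png

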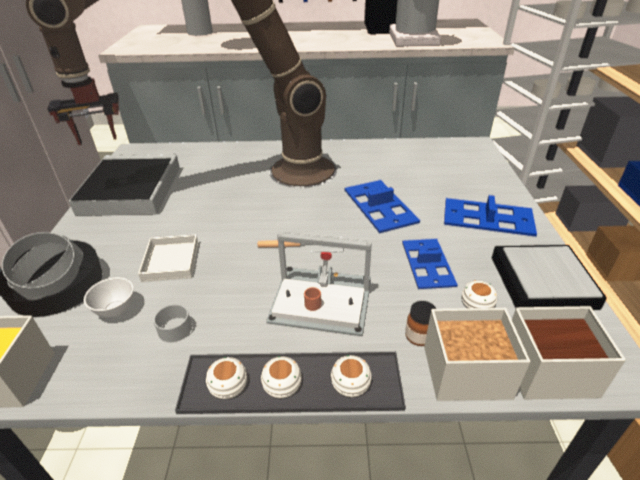

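Top view: the blue plates are at (231,247), (158,308) and (257,335). The smallest is (231,247), which is the one I want. The copper cutter is on the bed at (326,195); its look-alikes are the steel ring at (421,187) and the nest centres at (303,141) and (345,143). The red knob is at (314,226), with only the gripper's own parts also red. The white tray is at (443,260), and its look-alikes are the bins at (228,135) and (525,147). The knife is at (335,275).

```bash
python3 - <<'E'
from h import *
for n in('top','scene'):
    c=dict(np.load(n+'0.npz'));P=cloud(c);hsv=cv2.cvtColor(c['im'],cv2.COLOR_RGB2HSV);H,S,V=[hsv[...,i].astype(int) for i in range(3)]
    M={'blue':(H>105)&(H<130)&(S>150)&(V>60),'red':((H<5)|(H>174))&(S>190)&(V>70),'copper':(H>=3)&(H<14)&(S>110)&(V>60),'white':(S<40)&(V>205)}
    print(n)
    for k,m in M.items():
        nn,L,st,ce=cv2.connectedComponentsWithStats(m.astype(np.uint8))
        for i in range(1,nn):
            if st[i,4]<(25 if k in('red','copper') else 200): continue
            p=P[(L==i)&(c['z']>0)]
            if not len(p): continue
            md=np.median(p,0)
            if not(.25<md[0]<.95 and abs(md[1])<.65): continue
            e=''
            if k in('blue','white'):
                h=.008 if k=='blue' else .03
                q=p[abs(p[:,2]-np.percentile(p[:,2],40))<.006];r=cv2.minAreaRect(q[:,:2].astype(np.float32));e=[np.round(r[0],4).tolist(),np.round(r[1],4).tolist(),round(r[2],2)]
            print(k,ce[i].round(1),st[i,4],md.round(4),'zpct',np.percentile(p[:,2],[5,40,95]).round(4),e)
c=dict(np.load('top0.npz'))
a=c['im'][165:255,200:360];b=dict(np.load('scene0.npz'))['im'][220:340,255:475]
a=cv2.resize(a,(700,394),interpolation=3)
cv2.imwrite('pics/crop1.png',a[...,::-1])
E
```

```text
top
blue [230.3 247. ] 1135 [0.5161 0.3479 0.0083] zpct [0.0014 0.0071 0.0405] [[0.5196, 0.348], [0.1869, 0.0964], 2.87]
blue [157.4 308.4] 2369 [0.3128 0.5661 0.0112] zpct [0.0034 0.01   0.0542] [[0.3136, 0.5719], [0.2578, 0.1324], 74.97]
red [314.1 225.4] 29 [0.5789 0.0758 0.0926] zpct [0.0858 0.0921 0.1027] 
copper [174.  135.8] 1228 [0.8642 0.534  0.0892] zpct [0.0822 0.088  0.0961] 
copper [303.  138.9] 75 [0.879  0.119  0.0482] zpct [0.0408 0.0471 0.0537] 
copper [344.7 139.8] 76 [ 0.8812 -0.0194  0.048 ] zpct [0.0404 0.0475 0.0534] 
copper [377.8 140.7] 69 [ 0.8805 -0.1287  0.0472] zpct [0.041  0.0464 0.0548] 
copper [255.9 176.1] 34 [0.7427 0.2651 0.0569] zpct [0.0513 0.0563 0.0674] 
copper [202.5 200.5] 73 [0.6637 0.4416 0.0436] zpct [0.0362 0.0419 0.051 ] 
scene
blue [381.8 205.2] 1673 [0.2568 0.2545 0.0132] zpct [0.0083 0.0126 0.056 ] [[0.243, 0.2499], [0.2585, 0.1367], 20.45]
blue [490. 216.] 1900 [0.3297 0.564  0.0127] zpct [0.007  0.0122 0.053 ] [[0.3167, 0.571], [0.2559, 0.1398], 75.22]
blue [429.  263.2] 1417 [0.5277 0.3475 0.01  ] zpct [0.0065 0.0094 0.0425] [[0.52, 
[... 1214 characters left out ...]
 0.6019 0.1194] zpct [-0.0002  0.0043  0.1228] [[0.7535, 0.7231], [0.0469, 0.158], 89.28]
white [279.  379.3] 697 [ 0.9029 -0.0223  0.0426] zpct [0.017  0.0406 0.0483] [[0.8828, -0.02], [0.0704, 0.0668], 72.7]
white [349.3 377.9] 706 [0.9019 0.1132 0.0425] zpct [0.0174 0.0407 0.0479] [[0.883, 0.1202], [0.0666, 0.0712], 15.21]
white [416.1 373. ] 413 [0.8672 0.2572 0.0012] zpct [-0.0008  0.0009  0.0034] [[0.8577, 0.2544], [0.0574, 0.0746], 88.89]
white [223.5 379.8] 662 [ 0.9025 -0.1299  0.0431] zpct [0.024  0.0413 0.0482] [[0.8828, -0.1295], [0.07, 0.0659], 83.77]
white [480.7 405.5] 378 [9.364e-01 3.695e-01 9.000e-04] zpct [-0.0011  0.0005  0.0032] [[0.9364, 0.366], [0.1366, 0.0209], 89.14]
```

View pics/crop1.png

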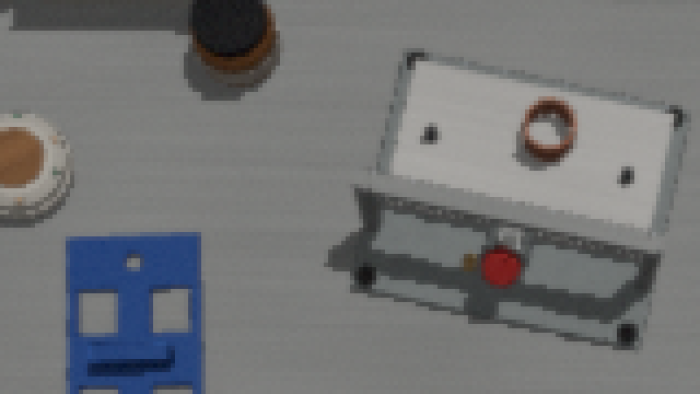

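Crop: the cutter stands on the bed at about (549,130), between the pins at (430,133) and (627,177). The red knob is at (502,267), and the small blue plate is at the left with its handle along world y.

```bash
cat >> h.py <<'E'
from scipy.linalg import logm,expm
def toolR(yaw,tilt=0):  # tool x at yaw, z down; tilt: tool axis leaning (back end towards -x of station)
    x=np.array([np.cos(yaw),np.sin(yaw),0]);z=np.array([0,0,-1.])
    Rm=np.stack([x,np.cross(z,x),z],1)
    return Rm@R.from_rotvec([0,-tilt,0]).as_matrix()
def plan(Rt,p,n=None):
    s=get_state();A=np.eye(4);A[:3,:3]=R.from_rotvec(s['tool_rot']).as_matrix();A[:3,3]=s['tcp_pos']
    B=np.eye(4);B[:3,:3]=Rt;B[:3,3]=p;D=np.linalg.inv(A)@B
    rv=R.from_matrix(D[:3,:3]).as_rotvec()
    if n is None:n=int(max(np.ceil(np.linalg.norm(D[:3,3])/.035),np.ceil(np.linalg.norm(rv)/.11),1))
    X=np.real(expm(np.real(logm(D))/n))
    print('n',n,'row cm',(X[:3,3]*100).round(3).tolist(),'rad',(rv/n).round(4).tolist(),'| total cm',(D[:3,3]*100).round(2),'rad',rv.round(3))
E
python3 - <<'E'
from h import *
c=capture('wrist');print(c['T_tool_cam'].round(3).tolist(),c['fx'])
plan(toolR(np.radians(-11)),[.58,.03,.30],24)
# tray from top and scene by height band
for n,win in(('top',(225,290,410,475)),('scene',(225,290,130,210))):
    d=dict(np.load(n+'0.npz'));P=cloud(d);a,b,e,f=win;p=P[a:b,e:f].reshape(-1,3);q=p[(p[:,2]>.022)&(p[:,2]<.04)]
    r=cv2.minAreaRect(q[:,:2].astype(np.float32));print(n,'tray',r,np.median(q[:,2]))
E
```

```text
[[0.0, -0.97, -0.244, 0.067], [1.0, 0.0, 0.001, -0.001], [-0.001, -0.244, 0.97, -0.162], [0.0, 0.0, 0.0, 1.0]] 393.35166567947186
n 24 row cm [1.8, -2.488, -0.324] rad [-0.0, 0.0, 0.0216] | total cm [ 55.91 -46.75  -7.75] rad [-0.001  0.     0.518]
top tray ((0.49280646443367004, -0.3475956916809082), (0.15093041956424713, 0.13347944617271423), 5.644947528839111) 0.02860250159065436
scene tray ((0.5225542783737183, -0.344198614358902), (0.217911958694458, 0.13112518191337585), 5.108336925506592) 0.028737372197012223
```

```bash
python3 -m jog '[[[1.8,-2.49,-0.9],[0,0,0.0216],8.7],[[1.8,-2.49,-0.9],[0,0,0.0216],8.7],[[1.8,-2.49,-0.9],[0,0,0.0216],8.7],[[1.8,-2.49,-0.9],[0,0,0.0216],8.7],[[1.8,-2.49,-0.9],[0,0,0.0216],8.7],[[1.8,-2.49,-0.9],[0,0,0.0216],8.7],[[1.8,-2.49,-0.9],[0,0,0.0216],8.7],[[1.8,-2.49,-0.9],[0,0,0.0216],8.7],[[1.8,-2.49,-0.9],[0,0,0.0216],8.7],[[1.8,-2.49,-0.1],[0,0,0.0216],8.7],[[1.8,-2.49,-0.1],[0,0,0.0216],8.7],[[1.8,-2.49,-0.1],[0,0,0.0216],8.7]]'
python3 -m jog '[[[1.8,-2.49,0],[0,0,0.0216],8.7],[[1.8,-2.49,0],[0,0,0.0216],8.7],[[1.8,-2.49,0],[0,0,0.0216],8.7],[[1.8,-2.49,0],[0,0,0.0216],8.7],[[1.8,-2.49,0],[0,0,0.0216],8.7],[[1.8,-2.49,0],[0,0,0.0216],8.7],[[1.8,-2.49,0],[0,0,0.0216],8.7],[[1.8,-2.49,0],[0,0,0.0216],8.7],[[1.8,-2.49,0],[0,0,0.0216],8.7],[[1.8,-2.49,0],[0,0,0.0216],8.7],[[1.8,-2.49,0],[0,0,0.0216],8.7],[[1.8,-2.49,0],[0,0,0.0216],8.7],[[0,0,0],[0,0,0],8.7],[[0,0,0],[0,0,0],8.7]]'
python3 - <<'E'
from h import *
c=cap('wrist');save(c,'w1.png');np.savez('w1.npz',**c);s=get_state();print(s['joints'].round(2),c['W'][:3,3])
E
```

```text
time_s: 1.15
tcp_pos: [0.3498, -0.2548, 0.3069]
tool_rot: [3.139, 0.103, 0.0]
ft_force: [0.5, -0.4, -0.3]
grip_width: 0.0868
finger_force: 0.0
time_s: 2.32
tcp_pos: [0.5804, 0.0316, 0.3056]
tool_rot: [-3.127, 0.297, 0.003]
ft_force: [0.5, -1.1, -0.7]
grip_width: 0.087
finger_force: 0.0
[ 0.25  0.32 -0.5   1.56  0.16  1.3  -2.04] [0.64651217 0.01965291 0.46711519]
```

View pics/w1.png

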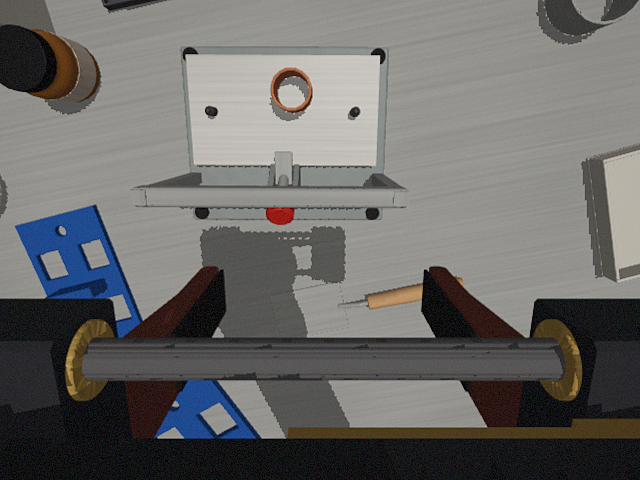

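Wrist view: pins at (211,112) and (355,112), cutter rim at (292,90), bar across (270,195), red knob at (280,215), tongue at (284,160).

```bash
cat > meas.py <<'E'
from h import *
def meas(c):
    P=cloud(c);hsv=cv2.cvtColor(c['im'],cv2.COLOR_RGB2HSV);H,S,V=[hsv[...,i].astype(int) for i in range(3)]
    near=(abs(P[...,0]-.66)<.16)&(abs(P[...,1]-.06)<.16)&(c['z']>0)
    m=near&(abs(P[...,2]-.031)<.004)&(V>130)
    m=cv2.morphologyEx(m.astype(np.uint8),cv2.MORPH_OPEN,np.ones((5,5)))
    n,L,st,ce=cv2.connectedComponentsWithStats(m);i=1+np.argmax(st[1:,4]);
    cn=cv2.findContours((L==i).astype(np.uint8),0,1)[0];cn=max(cn,key=len)[:,0]
    w=np.array([ray(c,u,v,.030)[:2] for u,v in cn],np.float32);r=cv2.minAreaRect(w)
    print('bed rect',np.round(r[0],4),np.round(r[1],4),r[2],'z',np.median(P[L==i][:,2]).round(4))
    hull=np.zeros(m.shape,np.uint8);cv2.fillConvexPoly(hull,cv2.convexHull(cn),1)
    hull=cv2.erode(hull,np.ones((9,9)))
    d=((hull>0)&(V<70)).astype(np.uint8);n,L,st,ce=cv2.connectedComponentsWithStats(d)
    for i in range(1,n):
        if st[i,4]>=12: print('dark',ce[i].round(1),st[i,4],'on .045',ray(c,*ce[i],.045).round(4))
    cu=near&(H<14)&(S>90)&(V>50)&(P[...,2]>.066)&(P[...,2]<.08)&(P[...,0]>.64)
    if cu.sum()>10:
        v,u=np.where(cu);q=P[cu];(cc,rr)=cv2.minEnclosingCircle(np.stack([u,v],1).astype(np.float32))
        print('cutter top',cc,rr,ray(c,*cc,.070).round(4),'z',np.median(q[:,2]).round(4))
    re=near&((H<4)|(H>175))&(S>190)&(V>70)&(P[...,0]<.63)
    if re.sum()>10:
        v,u=np.where(re);q=P[re];print('red',u.mean().round(1),v.mean().round(1),re.sum(),q.mean(0).round(4),q.min(0).round(4),q.max(0).round(4))
E
python3 - <<'E'
from meas import *
for n in('w1','top0','scene0'): print(n);meas(dict(np.load(n+'.npz')))
E
```

```text
w1
bed rect [0.678  0.0565] [0.2    0.1116] 79.1606216430664 z 0.0295
dark [287.4  76.1] 119 on .045 [0.7088 0.0444 0.045 ]
dark [303.2 105.9] 40 on .045 [0.6778 0.0346 0.045 ]
dark [210.9 111. ] 90 on .045 [0.6908 0.1286 0.045 ]
dark [354.1 111.8] 64 on .045 [ 0.6624 -0.0156  0.045 ]
cutter top (291.0779724121094, 88.84862518310547) 21.71661376953125 [0.6933 0.042  0.07  ] z 0.0693
red 279.6 215.0 386 [0.5796 0.0757 0.0925] [0.5692 0.062  0.0844] [0.5888 0.0888 0.0988]
top0Traceback (most recent call last):
  File "<stdin>", line 2, in <module>
  File "meas.py", line 7, in meas
    n,L,st,ce=cv2.connectedComponentsWithStats(m);i=1+np.argmax(st[1:,4]);
                                                      ~~~~~~~~~^^^^^^^^^^
    return _wrapfunc(a, 'argmax', axis=axis, out=out, **kwds)
    return bound(*args, **kwds)
ValueError: attempt to get argmax of an empty sequence
```

```bash
python3 - <<'E'
from h import *
plan(toolR(np.radians(-10.9)),[.6933,.042,.19])
plan(toolR(np.radians(-10.9)),[.6933,.042,.038])
E
```

```text
n 5 row cm [2.184, -0.665, 2.316] rad [0.0001, 0.0003, -0.0002] | total cm [10.93 -3.33 11.57] rad [ 0.     0.002 -0.001]
n 9 row cm [1.215, -0.37, 2.976] rad [0.0, 0.0002, -0.0001] | total cm [10.95 -3.34 26.77] rad [ 0.     0.002 -0.001]
```

```bash
python3 -m jog '[[[2.18,-0.67,2.3],[0,0,0],6.2],[[2.18,-0.67,2.3],[0,0,0],6.2],[[2.18,-0.67,2.3],[0,0,0],6.2],[[2.18,-0.67,2.3],[0,0,0],6.2],[[2.18,-0.67,2.3],[0,0,0],6.2],[[0,0,0],[0,0,0],6.2],[[0,0,3],[0,0,0],6.2],[[0,0,3],[0,0,0],6.2],[[0,0,3],[0,0,0],6.2],[[0,0,2],[0,0,0],6.2],[[0,0,2],[0,0,0],6.2],[[0,0,1.2],[0,0,0],6.2],[[0,0,1],[0,0,0],6.2],[[0,0,0],[0,0,0],6.2],[[0,0,0],[0,0,0],3],[[0,0,0],[0,0,0],3],[[0,0,0],[0,0,0],3],[[0,0,0],[0,0,0],3],[[0,0,0],[0,0,0],3],[[0,0,0],[0,0,0],3]]' 15
python3 - <<'E'
from h import *
s=get_state();print(s['joints'].round(2))
plan(toolR(np.radians(-10.9)),[.4928,-.3476,.15],16)
E
```

```text
time_s: 4.03
tcp_pos: [0.6943, 0.0421, 0.0409]
tool_rot: [-3.127, 0.302, -0.003]
ft_force: [-1.3, -0.8, 5.9]
grip_width: 0.0389
finger_force: 15.0
[ 0.13  0.75 -0.41  1.54  0.35  0.93 -2.15]
n 16 row cm [-0.772, 2.631, -0.683] rad [-0.0, -0.0001, -0.0002] | total cm [-12.3   42.11 -10.94] rad [-0.    -0.002 -0.002]
```

```bash
python3 -m jog '[[[0,0,-1],[0,0,0],3],[[0,0,-2],[0,0,0],3],[[0,0,-3],[0,0,0],3],[[0,0,-3],[0,0,0],3],[[0,0,-3],[0,0,0],3],[[0,0,-3],[0,0,0],3],[[-0.77,2.63,0],[0,0,0],3],[[-0.77,2.63,0],[0,0,0],3],[[-0.77,2.63,0],[0,0,0],3],[[-0.77,2.63,0],[0,0,0],3],[[-0.77,2.63,0],[0,0,0],3],[[-0.77,2.63,0],[0,0,0],3],[[-0.77,2.63,0],[0,0,0],3],[[-0.77,2.63,0],[0,0,0],3]]'
python3 -m jog '[[[-0.77,2.63,0],[0,0,0],3],[[-0.77,2.63,0],[0,0,0],3],[[-0.77,2.63,0],[0,0,0],3],[[-0.77,2.63,0],[0,0,0],3],[[-0.77,2.63,0],[0,0,0],3],[[-0.77,2.63,0],[0,0,0],3],[[-0.77,2.63,0],[0,0,0],3],[[-0.77,2.63,0],[0,0,0],3],[[0,0,0],[0,0,0],3],[[0,0,0],[0,0,0],3]]'
python3 - <<'E'
from h import *
s=get_state();print(s['joints'].round(2),s['grip_width'],s['finger_force'])
c=cap('top');save(c,'t2.png');P=cloud(c)
p=P[225:290,400:485].reshape(-1,3);q=p[(p[:,2]>.022)&(p[:,2]<.04)];print(cv2.minAreaRect(q[:,:2].astype(np.float32)))
plan(toolR(np.radians(-10.9)),[.4928,-.3476,.016])
E
```

```text
time_s: 5.2
tcp_pos: [0.592, -0.1536, 0.1902]
tool_rot: [3.127, -0.302, 0.0]
ft_force: [0.1, -0.9, -0.2]
grip_width: 0.0394
finger_force: 15.0
time_s: 6.03
tcp_pos: [0.491, -0.349, 0.19]
tool_rot: [3.126, -0.308, -0.0]
ft_force: [-0.1, 0.3, -0.7]
grip_width: 0.0389
finger_force: 15.0
[ 0.83  0.43 -0.4   1.67  0.19  1.07 -1.39] 0.03891193680545809 15.000062288017944
((0.49238333106040955, -0.3469246029853821), (0.15007616579532623, 0.1321008801460266), 5.45107889175415)
n 5 row cm [0.015, 0.005, 3.48] rad [-0.0001, -0.0001, -0.0006] | total cm [ 0.07  0.03 17.4 ] rad [-0.    -0.    -0.003]
```

```bash
python3 -m jog '[[[0,0,3],[0,0,0],3],[[0,0,3],[0,0,0],3],[[0,0,3],[0,0,0],3],[[0,0,3],[0,0,0],3],[[0,0,2.5],[0,0,0],3],[[0,0,1.8],[0,0,0],3],[[0,0,0.8],[0,0,0],3],[[0,0,0],[0,0,0],3],[[0,0,0],[0,0,0],6],[[0,0,0],[0,0,0],6],[[0,0,0],[0,0,0],6],[[0,0,0],[0,0,0],6],[[0,0,-1.5],[0,0,0],6],[[0,0,-3],[0,0,0],6],[[0,0,-3],[0,0,0],6],[[0,0,-3],[0,0,0],6],[[0,0,-3],[0,0,0],6],[[0,0,-3],[0,0,0],6],[[0,0,-3],[0,0,0],6],[[0,0,0],[0,0,0],6]]'
python3 - <<'E'
from h import *
y=np.radians(-10.9);X=np.array([np.cos(y),np.sin(y),0]);ax=np.array([0,0,np.cos(.611)])-X*np.sin(.611)
k=np.array([.678,.0565,0])-.097*X+[0,0,.085];Rt=toolR(y,.611);print(k,ax,Rt[:,2],'should be -ax')
tcp=k-ax*.019
plan(toolR(y),tcp+ax*.15,20);plan(Rt,tcp+ax*.15,20);print(tcp+ax*.15)
c=cap('wrist');save(c,'w2.png')
E
```

```text
time_s: 7.75
tcp_pos: [0.4949, -0.3487, 0.221]
tool_rot: [3.122, -0.302, 0.015]
ft_force: [0.7, -0.4, 1.0]
grip_width: 0.0598
finger_force: 0.0
[0.58275    0.07484226 0.085     ] [-0.56333677  0.10848156  0.81907474] [-0.56333677  0.10848156 -0.81907474] should be -ax
n 20 row cm [-0.349, -2.163, 0.137] rad [0.0002, -0.0005, -0.0001] | total cm [ -7.04 -43.25   2.62] rad [ 0.004 -0.01  -0.003]
n 20 row cm [-0.299, -2.163, 0.234] rad [0.0002, -0.031, -0.0002] | total cm [ -7.04 -43.25   2.62] rad [ 0.003 -0.621 -0.004]
[0.50895289 0.08905334 0.19229879]
```

View pics/w2.png

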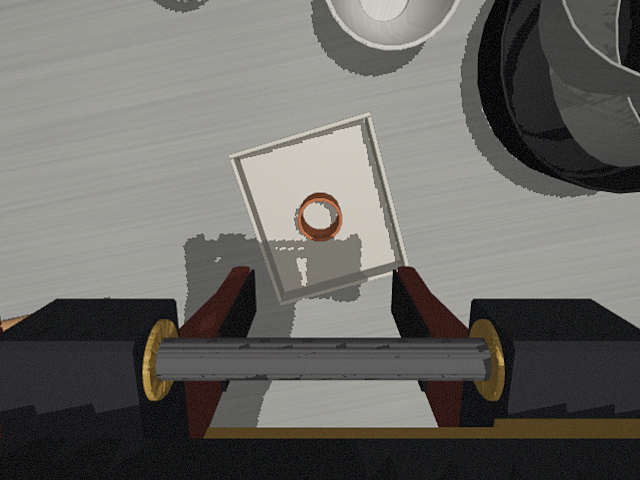

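The cutter stands in the tray at (320,217). The sign of my tilt was wrong, so I'm fixing it.

```bash
sed -i 's/\[0,-tilt,0\]/[0,tilt,0]/' h.py; python3 - <<'E'
from h import *
y=np.radians(-10.9);X=np.array([np.cos(y),np.sin(y),0]);ax=np.array([0,0,np.cos(.611)])-X*np.sin(.611)
k=np.array([.678,.0565,0])-.097*X+[0,0,.085];Rt=toolR(y,.611);print(ax,Rt[:,2])
plan(Rt,k+ax*.131+[0,0,0.0],20)
E
```

```text
[-0.56333677  0.10848156  0.81907474] [ 0.56333677 -0.10848156 -0.81907474]
n 20 row cm [-0.37, -2.161, 0.021] rad [0.0002, 0.0302, -0.0001] | total cm [ -6.93 -43.22   2.39] rad [ 0.004  0.604 -0.002]
```

```bash
python3 -m jog '[[[-0.37,-2.16,0.02],[0,0.0302,0],6],[[-0.37,-2.16,0.02],[0,0.0302,0],6],[[-0.37,-2.16,0.02],[0,0.0302,0],6],[[-0.37,-2.16,0.02],[0,0.0302,0],6],[[-0.37,-2.16,0.02],[0,0.0302,0],6],[[-0.37,-2.16,0.02],[0,0.0302,0],6],[[-0.37,-2.16,0.02],[0,0.0302,0],6],[[-0.37,-2.16,0.02],[0,0.0302,0],6],[[-0.37,-2.16,0.02],[0,0.0302,0],6],[[-0.37,-2.16,0.02],[0,0.0302,0],6],[[-0.37,-2.16,0.02],[0,0.0302,0],6],[[-0.37,-2.16,0.02],[0,0.0302,0],6],[[-0.37,-2.16,0.02],[0,0.0302,0],6],[[-0.37,-2.16,0.02],[0,0.0302,0],6],[[-0.37,-2.16,0.02],[0,0.0302,0],6],[[-0.37,-2.16,0.02],[0,0.0302,0],6],[[-0.37,-2.16,0.02],[0,0.0302,0],6],[[-0.37,-2.16,0.02],[0,0.0302,0],6],[[-0.37,-2.16,0.02],[0,0.0302,0],6],[[-0.37,-2.16,0.02],[0,0.0302,0],6]]'
python3 -m jog '[[[0,0,0],[0,0,0],6],[[0,0,0],[0,0,0],6]]'
python3 - <<'E'
from h import *
from meas import *
y=np.radians(-10.9);X=np.array([np.cos(y),np.sin(y),0]);ax=np.array([0,0,np.cos(.611)])-X*np.sin(.611)
k=np.array([.678,.0565,0])-.097*X+[0,0,.085];Rt=toolR(y,.611)
print(get_state()['joints'].round(2))
plan(Rt,k+ax*.131);plan(Rt,k-ax*.017)
c=cap('wrist');save(c,'w3.png');P=cloud(c);hsv=cv2.cvtColor(c['im'],cv2.COLOR_RGB2HSV);m=((hsv[...,0]<4)|(hsv[...,0]>175))&(hsv[...,1]>190)&(hsv[...,2]>70)&(abs(P[...,0]-.58)<.04)&(abs(P[...,1]-.075)<.04)
v,u=np.where(m);print(m.sum(),u.mean(),v.mean(),P[m].mean(0),'expect',k+ax*.009)
E
```

```text
time_s: 9.47
tcp_pos: [0.5049, 0.0497, 0.1929]
tool_rot: [2.958, -0.275, 0.826]
ft_force: [1.3, -1.8, -0.5]
grip_width: 0.0601
finger_force: 0.0
time_s: 9.63
tcp_pos: [0.5054, 0.0504, 0.1936]
tool_rot: [2.959, -0.273, 0.827]
ft_force: [0.4, 0.2, -0.2]
grip_width: 0.0599
finger_force: 0.0
[ 0.01  0.04 -0.42  2.31  0.79  0.45 -2.82]
n 2 row cm [-0.187, -1.934, -0.054] rad [0.002, 0.0326, 0.0038] | total cm [-0.37 -3.87 -0.11] rad [0.004 0.065 0.008]
n 5 row cm [0.04, -0.781, 2.936] rad [0.0008, 0.013, 0.0015] | total cm [ 0.6  -3.92 14.66] rad [0.004 0.065 0.008]
1067 271.0740393626992 220.5407685098407 [0.57915246 0.07555641 0.09217919] expect [0.57767997 0.07581859 0.09237167]
```

View pics/w3.png

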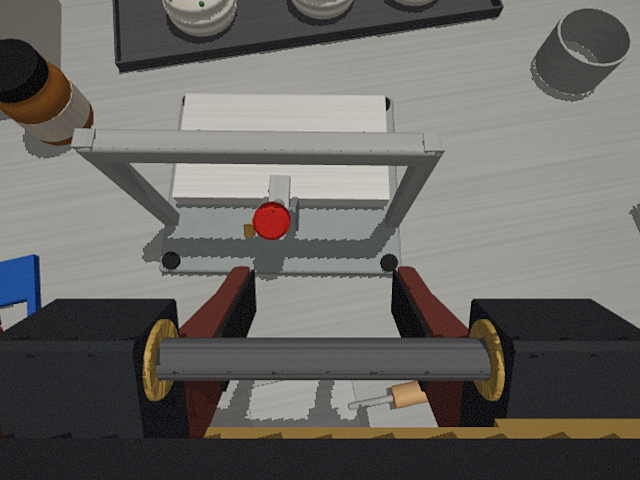

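The red knob sits at (271,220) as expected. Joint 7 is at its limit, so I'll turn the tool half round, which gives the same grasp.

```bash
python3 -m jog '[[[0,0,0],[0,0,-0.12],6],[[0,0,0],[0,0,-0.12],6],[[0,0,0],[0,0,-0.12],6],[[0,0,0],[0,0,-0.12],6],[[0,0,0],[0,0,-0.12],6],[[0,0,0],[0,0,-0.12],6],[[0,0,0],[0,0,-0.12],6],[[0,0,0],[0,0,-0.12],6],[[0,0,0],[0,0,-0.12],6],[[0,0,0],[0,0,-0.12],6],[[0,0,0],[0,0,-0.12],6],[[0,0,0],[0,0,-0.12],6],[[0,0,0],[0,0,-0.12],6],[[0,0,0],[0,0,-0.12],6],[[0,0,0],[0,0,-0.12],6],[[0,0,0],[0,0,-0.12],6],[[0,0,0],[0,0,-0.12],6],[[0,0,0],[0,0,-0.12],6],[[0,0,0],[0,0,-0.12],6],[[0,0,0],[0,0,-0.12],6]]'
python3 -m jog '[[[0,0,0],[0,0,-0.12],6],[[0,0,0],[0,0,-0.12],6],[[0,0,0],[0,0,-0.12],6],[[0,0,0],[0,0,-0.12],6],[[0,0,0],[0,0,-0.12],6],[[0,0,0],[0,0,-0.12],6],[[0,0,0],[0,0,0],6],[[0,0,0],[0,0,0],6]]'
cat > knob.py <<'E'
from h import *
y=np.radians(-10.9);X=np.array([np.cos(y),np.sin(y),0]);ax=np.array([0,0,np.cos(.611)])-X*np.sin(.611)
k=np.array([.678,.0565,0])-.097*X+[0,0,.085]
F=np.diag([-1.,-1,1]);Rt=toolR(y,.611)@F
E
python3 - <<'E'
from knob import *
print(get_state()['joints'].round(2));plan(Rt,k+ax*.131);plan(Rt,k-ax*.017)
E
```

```text
time_s: 11.35
tcp_pos: [0.5059, 0.0466, 0.1938]
tool_rot: [1.166, 2.332, 0.186]
ft_force: [-0.6, 0.0, -0.0]
grip_width: 0.0598
finger_force: 0.0
time_s: 12.02
tcp_pos: [0.506, 0.047, 0.1939]
tool_rot: [0.281, 2.582, -0.07]
ft_force: [-0.5, 0.2, -0.2]
grip_width: 0.0606
finger_force: 0.0
[ 0.13  0.05 -0.54  2.3   0.8   0.46  0.29]
n 2 row cm [0.293, 2.09, -0.082] rad [-0.0042, -0.0324, -0.012] | total cm [ 0.61  4.18 -0.16] rad [-0.008 -0.065 -0.024]
n 5 row cm [-0.001, 0.852, 2.925] rad [-0.0017, -0.013, -0.0048] | total cm [-0.34  4.31 14.61] rad [-0.008 -0.065 -0.024]
```

```bash
python3 -m jog '[[[0.29,2.09,-0.08],[-0.004,-0.032,-0.012],6],[[0.29,2.09,-0.08],[-0.004,-0.032,-0.012],6],[[0,0,0],[0,0,0],6],[[0,0,0],[0,0,0],6],[[0,0,0],[0,0,0],6]]'
python3 - <<'E'
from knob import *
print(get_state()['joints'].round(2));plan(Rt,k+ax*.131);plan(Rt,k-ax*.017)
E
```

```text
time_s: 12.43
tcp_pos: [0.5086, 0.0898, 0.1921]
tool_rot: [0.235, 2.523, -0.077]
ft_force: [0.7, 0.1, 0.2]
grip_width: 0.0599
finger_force: 0.0
[ 0.02  0.08 -0.58  2.32  1.04  0.51 -0.03]
n 1 row cm [-0.052, -0.066, 0.008] rad [0.0004, -0.0017, 0.004] | total cm [-0.05 -0.07  0.01] rad [ 0.    -0.002  0.004]
n 5 row cm [-0.013, -0.014, 2.962] rad [0.0001, -0.0003, 0.0008] | total cm [-0.08 -0.07 14.81] rad [ 0.    -0.002  0.004]
```

Advance along the axis and close.

```bash
python3 -m jog '[[[-0.01,-0.01,2.5],[0,0,0],6],[[-0.01,-0.01,2.5],[0,0,0],6],[[-0.01,-0.01,2.5],[0,0,0],6],[[-0.01,-0.01,2.5],[0,0,0],6],[[-0.01,-0.01,2],[0,0,0],6],[[-0.01,0,1.6],[0,0,0],6],[[0,0,1.1],[0,0,0],6],[[0,0,0],[0,0,0],6],[[0,0,0],[0,0,0],6]]'
python3 -m jog '[[[0,0,0],[0,0,0],2],[[0,0,0],[0,0,0],2],[[0,0,0],[0,0,0],2],[[0,0,0],[0,0,0],2],[[0,0,0],[0,0,0],2],[[0,0,0],[0,0,0],2]]' 35
python3 - <<'E'
from knob import *
print(get_state()['joints'].round(2));plan(Rt,k-ax*.017)
E
```

```text
time_s: 13.18
tcp_pos: [0.5917, 0.0729, 0.0716]
tool_rot: [0.236, 2.524, -0.078]
ft_force: [-0.4, 0.5, -0.7]
grip_width: 0.0602
finger_force: 0.0
time_s: 13.68
tcp_pos: [0.5918, 0.0732, 0.0727]
tool_rot: [0.233, 2.521, -0.079]
ft_force: [-5.0, -2.7, 5.7]
grip_width: 0.0268
finger_force: 35.0
[-0.01  0.44 -0.47  2.27  1.74  0.52 -0.61]
n 1 row cm [0.052, -0.011, 0.162] rad [-0.0006, 0.0005, 0.0058] | total cm [ 0.05 -0.01  0.16] rad [-0.001  0.001  0.006]
```

Gripped at 27–28 mm. Now pull out 36 mm.

```bash
python3 -m jog '[[[0,0,-0.4],[0,0,0],2],[[0,0,-0.4],[0,0,0],2],[[0,0,-0.4],[0,0,0],2],[[0,0,-0.4],[0,0,0],2],[[0,0,-0.4],[0,0,0],2],[[0,0,-0.4],[0,0,0],2],[[0,0,-0.4],[0,0,0],2],[[0,0,-0.4],[0,0,0],2],[[0,0,-0.3],[0,0,0],2],[[0,0,0],[0,0,0],2],[[0,0,0],[0,0,0],2]]' 
python3 - <<'E'
from knob import *
s=get_state();print((s['tcp_pos']-[.5918,.0732,.0727])@ax)
E
```

```text
time_s: 14.6
tcp_pos: [0.5722, 0.0771, 0.1011]
tool_rot: [0.234, 2.522, -0.078]
ft_force: [2.1, -4.1, -2.1]
grip_width: 0.0267
finger_force: 35.0
0.034696539295156544
```

```bash
python3 -m jog '[[[0,0,0],[0,0,0],6],[[0,0,0],[0,0,0],6],[[0,0,0],[0,0,0],6],[[0,0,0],[0,0,0],6],[[0,0,0],[0,0,0],6],[[0,0,-1.5],[0,0,0],6],[[0,0,-2.5],[0,0,0],6],[[0,0,-3],[0,0,0],6],[[0,0,-3],[0,0,0],6],[[0,0,-2],[0,0,0],6],[[0,0,0],[0,0,0],6]]' 
python3 - <<'E'
from knob import *
for n in('scene','top','wrist'):
    c=cap(n);P=cloud(c);hsv=cv2.cvtColor(c['im'],cv2.COLOR_RGB2HSV);m=((hsv[...,0]<4)|(hsv[...,0]>175))&(hsv[...,1]>190)&(hsv[...,2]>70)&(abs(P[...,0]-.57)<.05)&(abs(P[...,1]-.075)<.04)&(P[...,2]>.05)&(P[...,2]<.15)
    print(n,m.sum(),P[m].mean(0) if m.any() else '','top face out/home',k+ax*.043,k+ax*.009)
plan(toolR(np.radians(93)),[.52,.3475,.22],18)
E
```

```text
time_s: 15.52
tcp_pos: [0.5043, 0.0925, 0.2027]
tool_rot: [0.229, 2.518, -0.074]
ft_force: [0.2, 0.4, -0.9]
grip_width: 0.0601
finger_force: 0.0
scene 0  top face out/home [0.55852652 0.07950697 0.12022021] [0.57767997 0.07581859 0.09237167]
top 24 [0.56013635 0.07935471 0.11931924] top face out/home [0.55852652 0.07950697 0.12022021] [0.57767997 0.07581859 0.09237167]
wrist 1214 [0.55725201 0.08054379 0.11848167] top face out/home [0.55852652 0.07950697 0.12022021] [0.57767997 0.07581859 0.09237167]
n 18 row cm [1.002, 1.133, -0.376] rad [0.0225, 0.0288, 0.0717] | total cm [ 1.4  25.51 -3.61] rad [0.405 0.518 1.291]
```

The latch is out by 34 mm. Next, over to the plate.

```bash
python3 -m jog '[[[1.0,1.13,-0.38],[0.0225,0.0288,0.0717],6],[[1.0,1.13,-0.38],[0.0225,0.0288,0.0717],6],[[1.0,1.13,-0.38],[0.0225,0.0288,0.0717],6],[[1.0,1.13,-0.38],[0.0225,0.0288,0.0717],6],[[1.0,1.13,-0.38],[0.0225,0.0288,0.0717],6],[[1.0,1.13,-0.38],[0.0225,0.0288,0.0717],6],[[1.0,1.13,-0.38],[0.0225,0.0288,0.0717],6],[[1.0,1.13,-0.38],[0.0225,0.0288,0.0717],6],[[1.0,1.13,-0.38],[0.0225,0.0288,0.0717],6],[[1.0,1.13,-0.38],[0.0225,0.0288,0.0717],6],[[1.0,1.13,-0.38],[0.0225,0.0288,0.0717],6],[[1.0,1.13,-0.38],[0.0225,0.0288,0.0717],6],[[1.0,1.13,-0.38],[0.0225,0.0288,0.0717],6],[[1.0,1.13,-0.38],[0.0225,0.0288,0.0717],6],[[1.0,1.13,-0.38],[0.0225,0.0288,0.0717],6],[[1.0,1.13,-0.38],[0.0225,0.0288,0.0717],6],[[1.0,1.13,-0.38],[0.0225,0.0288,0.0717],6],[[1.0,1.13,-0.38],[0.0225,0.0288,0.0717],6],[[0,0,0],[0,0,0],6],[[0,0,0],[0,0,0],6]]'
cat > plate.py <<'E'
from h import *
def blue(c,ctr,box=.16):
    P=cloud(c);hsv=cv2.cvtColor(c['im'],cv2.COLOR_RGB2HSV)
    return P,(hsv[...,0]>105)&(hsv[...,0]<130)&(hsv[...,1]>120)&(hsv[...,2]>30)&(np.hypot(P[...,0]-ctr[0],P[...,1]-ctr[1])<box)
E
python3 - <<'E'
from plate import *
print(get_state()['joints'].round(2))
c=cap('wrist');save(c,'w4.png');np.savez('w4.npz',**c)
P,m=blue(c,(.52,.3475));q=P[m]
pl=q[abs(q[:,2]-.008)<.005];r=cv2.minAreaRect(pl[:,:2].astype(np.float32));print(r,np.median(pl[:,2]))
h=q[(q[:,2]>.034)];print(len(h),cv2.minAreaRect(h[:,:2].astype(np.float32)),np.median(h[:,2]))
# holes: contour children near .0065 radius
cn,hi=cv2.findContours(m.astype(np.uint8),cv2.RETR_CCOMP,1)
for i,k in enumerate(cn):
    if hi[0][i][3]>=0 and cv2.contourArea(k)>30:
        ce,rr=cv2.minEnclosingCircle(k);print('hole',np.round(ce,1),round(rr,1),cv2.contourArea(k),ray(c,*ce,.008).round(4))
E
```

```text
time_s: 17.33
tcp_pos: [0.5201, 0.3461, 0.2182]
tool_rot: [-2.163, -2.278, 0.006]
ft_force: [-0.5, 0.7, 0.6]
grip_width: 0.0604
finger_force: 0.0
[-0.25  0.49 -0.59  1.57  0.29  1.18 -0.85]
((0.5201203227043152, 0.3485315144062042), (0.18971502780914307, 0.09979033470153809), 3.5479140281677246) 0.007491719956496168
1404 ((0.5201910734176636, 0.3716922998428345), (0.07718338072299957, 0.0861504077911377), 42.93342971801758) 0.04169005145112992
hole [285.7 231.2] 22.3 1028.5 [0.4852 0.3195 0.008 ]
hole [361. 230.] 22.2 1016.5 [0.5582 0.3245 0.008 ]
hole [245.7 203.7] 7.6 150.0 [0.4461 0.3446 0.008 ]
hole [400.7 202.3] 7.7 149.5 [0.594  0.3537 0.008 ]
hole [361.6 173.5] 23.6 1179.0 [0.5547 0.379  0.008 ]
hole [284.  174.5] 23.9 1169.0 [0.482  0.3742 0.008 ]
```

View pics/w4.png

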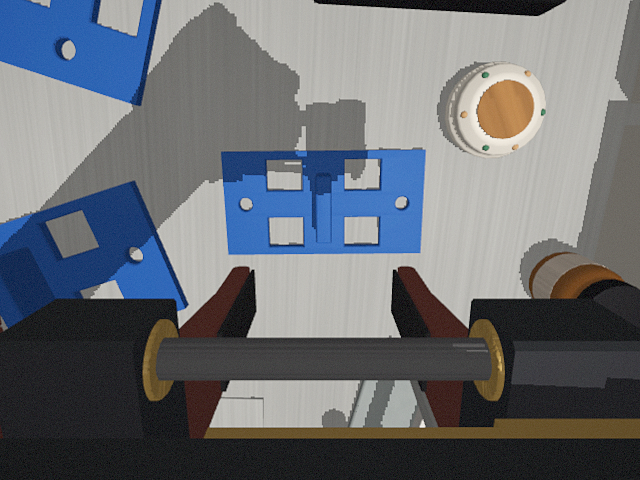

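The small plate is centred at (323,202), with pin holes at (246,204) and (401,202) and the handle upright at (323,208). The hole spacing is 148 mm and the outline 190x100 mm, so it is the right plate.

```bash
python3 - <<'E'
from h import *
plan(toolR(np.radians(93.53)),[.52,.349,.013],10)
E
```

```text
n 10 row cm [0.03, 0.013, 2.055] rad [-0.0003, 0.0003, -0.0008] | total cm [ 0.33  0.16 20.55] rad [-0.003  0.003 -0.008]
```

```bash
python3 -m jog '[[[0.1,0.05,2.5],[0,0,-0.004],6],[[0.1,0.05,3],[0,0,-0.004],6],[[0.1,0.05,3],[0,0,0],6],[[0,0,3],[0,0,0],6],[[0,0,3],[0,0,0],6],[[0,0,2.5],[0,0,0],6],[[0,0,1.5],[0,0,0],6],[[0,0,1],[0,0,0],6],[[0,0,0.5],[0,0,0],6],[[0,0,0],[0,0,0],6],[[0,0,0.3],[0,0,0],6],[[0,0,0],[0,0,0],6]]'
python3 - <<'E'
from h import *
plan(toolR(np.radians(93.53)),[.52,.349,.013],1)
E
```

```text
time_s: 18.38
tcp_pos: [0.5209, 0.3506, 0.0185]
tool_rot: [-2.153, -2.288, -0.001]
ft_force: [0.1, -0.1, 0.0]
grip_width: 0.06
finger_force: 0.0
n 1 row cm [-0.151, -0.1, 0.551] rad [0.0002, -0.0007, -0.0009] | total cm [-0.15 -0.1   0.55] rad [ 0.    -0.001 -0.001]
```

```bash
python3 -m jog '[[[-0.1,-0.05,0.45],[0,0,0],6],[[0,0,0],[0,0,0],6],[[0,0,0],[0,0,0],1],[[0,0,0],[0,0,0],1],[[0,0,0],[0,0,0],1],[[0,0,0],[0,0,0],1],[[0,0,0],[0,0,0],1],[[0,0,0],[0,0,0],1],[[0,0,0],[0,0,0],1],[[0,0,0],[0,0,0],1]]' 40
python3 -m jog '[[[0,0,-0.8],[0,0,0],1],[[0,0,-1.5],[0,0,0],1],[[0,0,-2.5],[0,0,0],1],[[0,0,-2.5],[0,0,0],1],[[0,0,-2.5],[0,0,0],1],[[0,0,-2.5],[0,0,0],1],[[0,0,-2.5],[0,0,0],1],[[0,0,-2.5],[0,0,0],1],[[0,0,-2.2],[0,0,0],1],[[0,0,-1],[0,0,0],1],[[0,0,0],[0,0,0],1],[[0,0,0],[0,0,0],1]]'
python3 - <<'E'
from h import *
s=get_state();T=R.from_rotvec(s['tool_rot']).as_matrix();print(T.round(3).tolist(),np.degrees(np.arctan2(T[1,0],T[0,0])))
plan(toolR(np.radians(169.1)),[.6774,.0565,.22],20)
E
```

```text
time_s: 19.22
tcp_pos: [0.5201, 0.3492, 0.0133]
tool_rot: [-2.153, -2.287, 0.001]
ft_force: [-0.8, -0.6, 0.7]
grip_width: 0.0136
finger_force: 40.0
time_s: 20.22
tcp_pos: [0.5202, 0.3489, 0.2179]
tool_rot: [-2.153, -2.287, 0.001]
ft_force: [-1.1, 0.1, -2.7]
grip_width: 0.0137
finger_force: 40.0
[[-0.06, 0.998, -0.001], [0.998, 0.06, -0.0], [-0.0, -0.001, -1.0]] 93.46023287582312
n 20 row cm [-1.753, -0.345, -0.011] rad [-0.0, -0.0, -0.066] | total cm [-30.14  13.93  -0.22] rad [-1.00e-03 -0.00e+00 -1.32e+00]
```

```bash
python3 -m jog '[[[-1.75,-0.345,0],[0,0,-0.066],1],[[-1.75,-0.345,0],[0,0,-0.066],1],[[-1.75,-0.345,0],[0,0,-0.066],1],[[-1.75,-0.345,0],[0,0,-0.066],1],[[-1.75,-0.345,0],[0,0,-0.066],1],[[-1.75,-0.345,0],[0,0,-0.066],1],[[-1.75,-0.345,0],[0,0,-0.066],1],[[-1.75,-0.345,0],[0,0,-0.066],1],[[-1.75,-0.345,0],[0,0,-0.066],1],[[-1.75,-0.345,0],[0,0,-0.066],1],[[-1.75,-0.345,0],[0,0,-0.066],1],[[-1.75,-0.345,0],[0,0,-0.066],1],[[-1.75,-0.345,0],[0,0,-0.066],1],[[-1.75,-0.345,0],[0,0,-0.066],1],[[-1.75,-0.345,0],[0,0,-0.066],1],[[-1.75,-0.345,0],[0,0,-0.066],1],[[-1.75,-0.345,0],[0,0,-0.066],1],[[-1.75,-0.345,0],[0,0,-0.066],1],[[-1.75,-0.345,0],[0,0,-0.066],1],[[-1.75,-0.345,0],[0,0,-0.066],1]]'
python3 -m jog '[[[0,0,0],[0,0,0],1],[[0,0,0],[0,0,0],1],[[0,0,0],[0,0,0],1]]'
python3 - <<'E'
from plate import *
s=get_state();print(s['joints'].round(2));Th=R.from_rotvec(s['tool_rot']).as_matrix()
for n in('top','wrist'):
    c=cap(n);P,m=blue(c,(.677,.057),.14);q=P[m];zz=np.median(q[:,2]);
    pl=q[abs(q[:,2]-.215)<.008];print(n,len(q),'plate z',np.median(pl[:,2]).round(4))
    cn,hi=cv2.findContours(m.astype(np.uint8),cv2.RETR_CCOMP,1)
    for i,k in enumerate(cn):
        if hi[0][i][3]>=0 and cv2.contourArea(k)>12:
            mo=cv2.moments(k);ce=(mo['m10']/mo['m00'],mo['m01']/mo['m00']);print('hole',np.round(ce,1),cv2.contourArea(k),ray(c,*ce,s['tcp_pos'][2]-.005).round(4))
    ce,sz,an=cv2.minAreaRect(pl[:,:2].astype(np.float32));print('rect',np.round(ce,4),np.round(sz,4),an)
    if n=='wrist':save(c,'w5.png')
plan(toolR(np.radians(169.1)),[.6774,.0565,.22],1)
E
```

```text
time_s: 21.88
tcp_pos: [0.6768, 0.0559, 0.2154]
tool_rot: [-0.294, -3.123, 0.001]
ft_force: [-0.1, -0.6, -2.7]
grip_width: 0.0139
finger_force: 40.0
time_s: 22.13
tcp_pos: [0.6759, 0.0577, 0.2163]
tool_rot: [-0.299, -3.123, -0.0]
ft_force: [0.7, 0.3, -1.7]
grip_width: 0.0139
finger_force: 40.0
[ 0.33  0.64 -0.79  1.42  0.46  1.28  0.89]
top 502 plate z 0.2117
hole [306.6 191.8] 157.0 [0.6566 0.0997 0.2113]
rect [0.6799 0.0756] [0.1489 0.1013] 78.26519012451172
wrist 45518 plate z 0.2112
hole [484.  284.5] 420.5 [0.6898 0.1305 0.2113]
hole [162.2 284.4] 423.5 [ 0.6623 -0.0129  0.2113]
hole [404.8 225.8] 4624.5 [0.656  0.099  0.2113]
hole [241.2 225.8] 4630.5 [0.6425 0.0288 0.2113]
rect [0.6779 0.0585] [0.191  0.1007] 79.13365936279297
n 1 row cm [-0.154, -0.128, -0.255] rad [-0.0002, -0.0023, 0.0006] | total cm [-0.15 -0.13 -0.26] rad [-0.    -0.002  0.001]
```

View pics/w5.png

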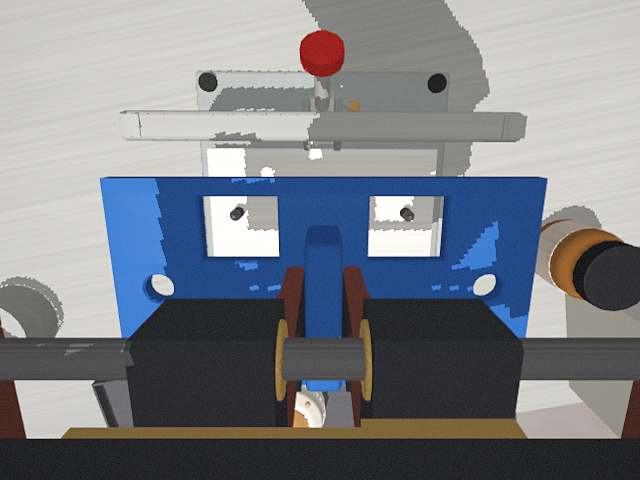

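The plate hangs level in the grip. Holes are at (162,284) and (484,284), and the pins show through the windows at (237,214) and (406,213). The knob is out at (322,53).

```bash
cat > fit.py <<'E'
from plate import *
def pins():
    s=get_state();c=cap('wrist');hsv=cv2.cvtColor(c['im'],cv2.COLOR_RGB2HSV);V=hsv[...,2]
    P=cloud(c);n,L,st,ce=cv2.connectedComponentsWithStats(((V<85)&(P[...,2]<.09)&(P[...,2]>.025)&(abs(P[...,0]-.677)<.05)).astype(np.uint8))
    out=[]
    for i in range(1,n):
        if st[i,4]>20:
            v,u=np.where(L==i); q=P[L==i]; t=q[q[:,2]>q[:,2].max()-.006]
            print('pin?',ce[i].round(1),st[i,4],'zmax',q[:,2].max().round(4),'ray .041',ray(c,*ce[i],.041).round(4),'top pts',t.mean(0).round(4))
    P,m=blue(c,(.677,.057),.14);m=m&(P[...,2]>.05)
    zt=s['tcp_pos'][2]-.005
    cn,hi=cv2.findContours(m.astype(np.uint8),cv2.RETR_CCOMP,1)
    for i,k in enumerate(cn):
        if hi[0][i][3]>=0 and 150<cv2.contourArea(k)<1500:
            e=cv2.fitEllipse(k);print('hole',np.round(e[0],1),ray(c,*e[0],zt-.002).round(4))
    print('tcp',s['tcp_pos'].round(4))
    return c
E
python3 - <<'E'
from fit import *
pins();pins()
E
python3 -m jog '[[[-0.1,0.05,1.5],[0,0,0],1],[[0,0,1.5],[0,0,0],1],[[0,0,1.5],[0,0,0],1],[[0,0,1.5],[0,0,0],1],[[0,0,1.5],[0,0,0],1],[[0,0,0],[0,0,0],1],[[0,0,0],[0,0,0],1],[[0,0,0],[0,0,0],1]]'
python3 - <<'E'
from fit import *
pins();c=pins();save(c,'w6.png')
E
```

```text
pin? [237.2 212.4] 100 zmax 0.0515 ray .041 [ 0.6619 -0.0151  0.041 ] top pts [ 0.662  -0.015   0.0481]
pin? [406.  212.7] 85 zmax 0.0519 ray .041 [0.69   0.1298 0.041 ] top pts [0.6902 0.1307 0.0483]
hole [483.9 284.6] [0.6906 0.1309 0.2105]
hole [162.2 284.4] [ 0.6628 -0.0136  0.2105]
tcp [0.6761 0.058  0.2175]
pin? [237.2 211.8] 104 zmax 0.0512 ray .041 [ 0.6619 -0.0152  0.041 ] top pts [ 0.6621 -0.015   0.0481]
pin? [406.1 211.6] 82 zmax 0.0517 ray .041 [0.6894 0.13   0.041 ] top pts [0.6896 0.131  0.0485]
hole [484.  284.6] [0.6908 0.1308 0.2108]
hole [162.2 284.4] [ 0.6631 -0.0137  0.2108]
tcp [0.6763 0.058  0.2178]
time_s: 23.0
tcp_pos: [0.6784, 0.0578, 0.1436]
tool_rot: [-0.298, -3.127, -0.001]
ft_force: [0.8, 0.8, -1.7]
grip_width: 0.0139
finger_force: 40.0
pin? [213.8 229.7] 217 zmax 0.053 ray .041 [ 0.6622 -0.0153  0.041 ] top pts [ 0.662  -0.0153  0.0496]
pin? [427.6 230.6] 229 zmax 0.0528 ray .041 [0.6907 0.1298 0.041 ] top pts [0.6906 0.1303 0.0493]
hole [484.  284.5] [0.6929 0.1307 0.1366]
hole [162.2 284.4] [ 0.6651 -0.0138  0.1366]
tcp [0.6784 0.0578 0.1436]
pin? [213.9 229.1] 220 zmax 0.053 ray .041 [ 0.6622 -0.0152  0.041 ] top pts [ 0.6621 -0.0153  0.0497]
pin? [427.5 229.9] 223 zmax 0.0527 ray .041 [0.6907 0.1299 0.041 ] top pts [0.6906 0.1302 0.0492]
hole [484.  284.5] [0.6932 0.1307 0.137 ]
hole [162.2 284.4] [ 0.6653 -0.0137  0.137 ]
tcp [0.6787 0.0578 0.144 ]
```

View pics/w6.png

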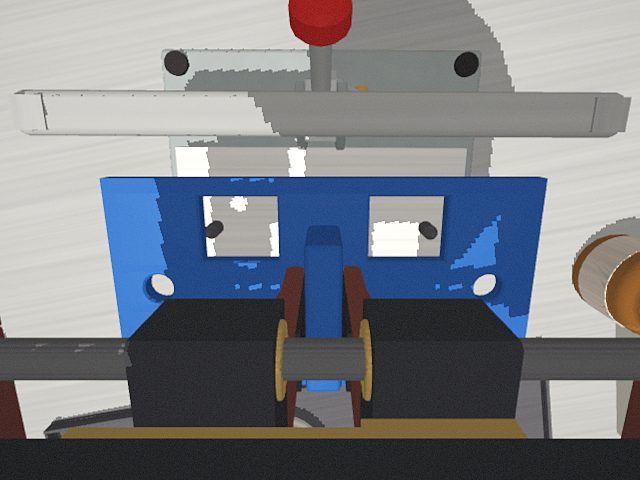

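```bash
python3 -m jog '[[[0.15,-0.1,1.2],[0,0,0],1],[[0,0,1.5],[0,0,0],1],[[0,0,1.5],[0,0,0],1],[[0,0,1.2],[0,0,0],1],[[0,0,0.9],[0,0,0],1],[[0,0,0.4],[0,0,0],1],[[0,0,0],[0,0,0],1],[[0,0,0],[0,0,0],1],[[0,0,0],[0,0,0],1]]'
python3 - <<'E'
from fit import *
c=pins();i=c['im'];a=np.hstack([cv2.resize(i[255:315,122:202],(400,300),interpolation=3),cv2.resize(i[255:315,444:524],(400,300),interpolation=3)]);cv2.imwrite('pics/h7.png',a[...,::-1])
plan(toolR(np.radians(169.1)),[.6772,.057,.07],1)
E
```

```text
time_s: 23.85
tcp_pos: [0.6769, 0.0571, 0.0768]
tool_rot: [0.299, 3.127, 0.001]
ft_force: [0.9, 0.3, -1.9]
grip_width: 0.0139
finger_force: 40.0
hole [484.  284.4] [0.6914 0.13   0.0698]
hole [162.  284.4] [ 0.6636 -0.0146  0.0698]
tcp [0.6769 0.0571 0.0768]
n 1 row cm [-0.026, 0.002, 0.691] rad [0.0005, 0.0002, -0.0001] | total cm [-0.03  0.    0.69] rad [ 0.  0. -0.]
```

View pics/h7.png

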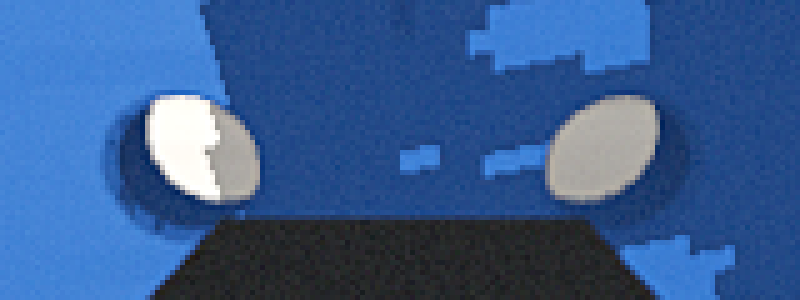

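Holes at about (203,150) and (602,150) in the crop show only the bright bed behind them, with the pins not in view yet. The measured offset calls for −1.3 mm in x and −0.4 mm in y.

```bash
python3 -m jog '[[[0.13,-0.04,0.3],[0,0,0],1],[[0,0,0.4],[0,0,0],1],[[0,0,0.3],[0,0,0],1],[[0,0,0.2],[0,0,0],1],[[0,0,0.2],[0,0,0],1],[[0,0,0],[0,0,0],1],[[0,0,0],[0,0,0],1]]'
python3 -m jog '[[[0,0,0.15],[0,0,0],1],[[0,0,0.15],[0,0,0],1],[[0,0,0],[0,0,0],1]]'
python3 -m jog '[[[0,0,0.15],[0,0,0],1],[[0,0,0.15],[0,0,0],1],[[0,0,0],[0,0,0],1]]'
```

```text
time_s: 24.48
tcp_pos: [0.675, 0.0567, 0.0619]
tool_rot: [-0.298, -3.126, -0.0]
ft_force: [-0.6, -0.1, -2.9]
grip_width: 0.0133
finger_force: 40.0
time_s: 24.73
tcp_pos: [0.6749, 0.0566, 0.0588]
tool_rot: [-0.298, -3.126, 0.0]
ft_force: [0.2, -0.5, -2.5]
grip_width: 0.0138
finger_force: 40.0
time_s: 24.98
tcp_pos: [0.6748, 0.0566, 0.0557]
tool_rot: [-0.299, -3.126, 0.0]
ft_force: [-0.1, -0.1, -3.1]
grip_width: 0.0138
finger_force: 40.0
```

The underside is about 10 mm below the pin tops with no contact force, so the pins are in the holes. I'll keep lowering.

```bash
python3 -m jog '[[[0,0,0.2],[0,0,0],1],[[0,0,0.2],[0,0,0],1],[[0,0,0.2],[0,0,0],1],[[0,0,0.2],[0,0,0],1],[[0,0,0],[0,0,0],1],[[0,0,0],[0,0,0],1]]'
python3 -m jog '[[[0,0,0.15],[0,0,0],1],[[0,0,0.15],[0,0,0],1],[[0,0,0.15],[0,0,0],1],[[0,0,0],[0,0,0],1],[[0,0,0],[0,0,0],1]]'
```

```text
time_s: 25.48
tcp_pos: [0.6749, 0.0566, 0.0478]
tool_rot: [-0.298, -3.126, 0.0]
ft_force: [-0.5, 0.2, -1.7]
grip_width: 0.0137
finger_force: 40.0
time_s: 25.9
tcp_pos: [0.675, 0.0566, 0.0435]
tool_rot: [-0.298, -3.126, 0.0]
ft_force: [-0.1, 0.1, -2.8]
grip_width: 0.0136
finger_force: 40.0
```

```bash
python3 -m jog '[[[0,0,0.1],[0,0,0],1],[[0,0,0.1],[0,0,0],1],[[0,0,0],[0,0,0],1],[[0,0,0],[0,0,0],1]]'
python3 - <<'E'
from plate import *
s=get_state();print(s['ft_force'],s['tcp_pos'])
c=cap('top');P,m=blue(c,(.677,.057),.14);q=P[m];print(np.percentile(q[:,2],[10,50,90]))
c=cap('wrist');P,m=blue(c,(.677,.057),.14);q=P[m];q=q[abs(q[:,2]-.04)<.012];A=np.c_[q[:,:2],np.ones(len(q))];print(np.median(q[:,2]),np.linalg.lstsq(A,q[:,2],rcond=None)[0])
E
```

```text
time_s: 26.23
tcp_pos: [0.6751, 0.0567, 0.0433]
tool_rot: [-0.299, -3.127, 0.001]
ft_force: [-5.5, -1.8, 10.9]
grip_width: 0.0135
finger_force: 40.0
[-5.50574097 -1.7697387  10.92529576] [0.67512345 0.05670053 0.04332836]
[0.03241524 0.0392331  0.07375074]
0.03752516178572135 [-0.00027265 -0.00025228  0.03766554]
```

The contact force and the plate top at 38 mm show it seated and level. Release it and retreat.

```bash
python3 -m jog '[[[0,0,-0.1],[0,0,0],1],[[0,0,0],[0,0,0],1],[[0,0,0],[0,0,0],4],[[0,0,0],[0,0,0],4],[[0,0,0],[0,0,0],4],[[0,0,0],[0,0,0],4],[[0,0,0],[0,0,0],4],[[0,0,-1],[0,0,0],4],[[0,0,-2.5],[0,0,0],4],[[0,0,-3],[0,0,0],4],[[0,0,-3],[0,0,0],4],[[0,0,-3],[0,0,0],4],[[0,0,-3],[0,0,0],4],[[0,0,-3],[0,0,0],4],[[0,0,-2],[0,0,0],4],[[0,0,0],[0,0,0],4],[[0,0,0],[0,0,0],4]]'
python3 - <<'E'
from plate import *
from knob import *
c=cap('wrist');P,m=blue(c,(.677,.057),.14);q=P[m];h=q[abs(q[:,2]-.0375)<.006];A=np.c_[h[:,:2],np.ones(len(h))];print('plate z',np.median(h[:,2]),np.linalg.lstsq(A,h[:,2],rcond=None)[0][:2],cv2.minAreaRect(h[:,:2].astype(np.float32)))
cv2.imwrite('pics/w8.png',cv2.resize(c['im'],(640,480))[...,::-1])
k2=k+ax*.034
plan(Rt,k2+ax*.131,20)
E
```

```text
time_s: 27.75
tcp_pos: [0.6757, 0.057, 0.2495]
tool_rot: [0.298, 3.125, 0.001]
ft_force: [0.3, -0.0, -0.5]
grip_width: 0.0401
finger_force: 0.0
plate z 0.03752458566054406 [ 0.00016316 -0.00020932] ((0.6774745583534241, 0.05687501281499863), (0.18951140344142914, 0.09927210956811905), 79.14429473876953)
n 20 row cm [0.959, 0.002, -0.139] rad [-0.0, -0.0306, 0.0] | total cm [18.88  0.05  2.78] rad [-0.    -0.611  0.   ]
```

View pics/w8.png

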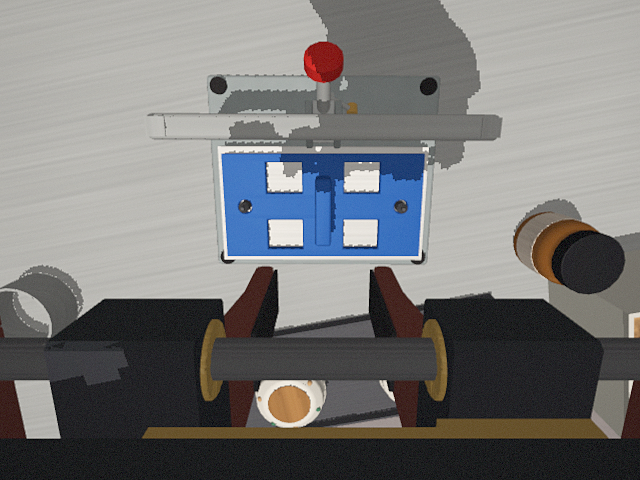

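The plate is seated with pins showing at (246,206) and (401,206), and the knob is out at (323,62). I'll push it home with shut fingertips along its axis.

```bash
python3 -m jog '[[[0.96,0,-0.14],[0,-0.0306,0],0],[[0.96,0,-0.14],[0,-0.0306,0],0],[[0.96,0,-0.14],[0,-0.0306,0],0],[[0.96,0,-0.14],[0,-0.0306,0],0],[[0.96,0,-0.14],[0,-0.0306,0],0],[[0.96,0,-0.14],[0,-0.0306,0],0],[[0.96,0,-0.14],[0,-0.0306,0],0],[[0.96,0,-0.14],[0,-0.0306,0],0],[[0.96,0,-0.14],[0,-0.0306,0],0],[[0.96,0,-0.14],[0,-0.0306,0],0],[[0.96,0,-0.14],[0,-0.0306,0],0],[[0.96,0,-0.14],[0,-0.0306,0],0],[[0.96,0,-0.14],[0,-0.0306,0],0],[[0.96,0,-0.14],[0,-0.0306,0],0],[[0.96,0,-0.14],[0,-0.0306,0],0],[[0.96,0,-0.14],[0,-0.0306,0],0],[[0.96,0,-0.14],[0,-0.0306,0],0],[[0.96,0,-0.14],[0,-0.0306,0],0],[[0.96,0,-0.14],[0,-0.0306,0],0],[[0.96,0,-0.14],[0,-0.0306,0],0]]'
python3 -m jog '[[[0,0,0],[0,0,0],0],[[0,0,0],[0,0,0],0],[[0,0,0],[0,0,0],0]]'
python3 - <<'E'
from knob import *
print(get_state()['joints'].round(2));plan(Rt,k+ax*.053,6);plan(Rt,k+ax*.007,10)
E
```

```text
time_s: 29.47
tcp_pos: [0.4883, 0.092, 0.2187]
tool_rot: [0.24, 2.521, -0.076]
ft_force: [0.2, -0.3, 0.2]
grip_width: 0.0006
finger_force: 0.0
time_s: 29.72
tcp_pos: [0.49, 0.0923, 0.22]
tool_rot: [0.241, 2.522, -0.076]
ft_force: [-0.5, -0.3, -0.0]
grip_width: 0.0006
finger_force: 0.0
[ 0.34  0.   -0.89  2.3   0.87  0.53  0.13]
n 6 row cm [0.001, 0.007, 1.862] rad [-0.0, -0.0002, -0.0] | total cm [-0.    0.04 11.17] rad [-0.    -0.001 -0.   ]
n 10 row cm [0.0, 0.004, 1.577] rad [-0.0, -0.0001, -0.0] | total cm [-1.000e-02  4.000e-02  1.577e+01] rad [-0.    -0.001 -0.   ]
```

```bash
python3 -m jog '[[[0,0.01,2],[0,0,0],0],[[0,0.01,2],[0,0,0],0],[[0,0.01,2],[0,0,0],0],[[0,0.01,2],[0,0,0],0],[[0,0,1.8],[0,0,0],0],[[0,0,1],[0,0,0],0],[[0,0,0.6],[0,0,0],0],[[0,0,0.6],[0,0,0],0],[[0,0,0.6],[0,0,0],0],[[0,0,0.6],[0,0,0],0],[[0,0,0.6],[0,0,0],0],[[0,0,0.6],[0,0,0],0],[[0,0,0.6],[0,0,0],0],[[0,0,0.5],[0,0,0],0],[[0,0,0.2],[0,0,0],0],[[0,0,0],[0,0,0],0],[[0,0,0],[0,0,0],0]]'
python3 - <<'E'
from knob import *
print((get_state()['tcp_pos']-k)@ax)
E
```

```text
time_s: 31.13
tcp_pos: [0.5776, 0.076, 0.093]
tool_rot: [0.238, 2.518, -0.078]
ft_force: [-23.5, -1.3, 30.1]
grip_width: 0.0003
finger_force: 18.7
0.009559091510087185
```

The knob is at its home position (9.6 mm to the face) and pressing back at about 38 N, so it is home. Retreat and verify.

```bash
python3 -m jog '[[[0,0,-0.5],[0,0,0],0],[[0,0,-1.5],[0,0,0],0],[[0,0,-2.5],[0,0,0],0],[[0,0,-3],[0,0,0],0],[[0,0,-3],[0,0,0],0],[[0,0,-2],[0,0,0],0],[[0,0,0],[0,0,0],0],[[0,0,0],[0,0,0],0]]'
python3 - <<'E'
from knob import *
from plate import blue
for n in('wrist','top'):
    c=cap(n);P=cloud(c);hsv=cv2.cvtColor(c['im'],cv2.COLOR_RGB2HSV);m=((hsv[...,0]<4)|(hsv[...,0]>175))&(hsv[...,1]>190)&(hsv[...,2]>70)&(abs(P[...,0]-.57)<.05)&(abs(P[...,1]-.075)<.04)&(P[...,2]>.05)&(P[...,2]<.15)
    print(n,m.sum(),P[m].mean(0) if m.any() else '','home face',k+ax*.009)
    P,b=blue(c,(.677,.057),.14);h=P[b];h=h[abs(h[:,2]-.0375)<.006];print('plate',len(h),np.median(h,0))
    if n=='top':
        q=P[225:290,410:475].reshape(-1,3);v=hsv[225:290,410:475].reshape(-1,3);s=(v[:,0]<15)&(v[:,1]>90);print('cutter',s.sum(),q[s].mean(0) if s.any() else '')
    save(c,n+'9.png')
E
```

```text
time_s: 31.8
tcp_pos: [0.5085, 0.089, 0.1951]
tool_rot: [0.241, 2.517, -0.077]
ft_force: [-0.6, -0.1, -0.7]
grip_width: 0.0002
finger_force: 0.0
wrist 1010 [0.57651312 0.07687096 0.09072605] home face [0.57767997 0.07581859 0.09237167]
plate 8239 [0.66871705 0.05100901 0.0374957 ]
top 29 [0.57946095 0.07601985 0.09388548] home face [0.57767997 0.07581859 0.09237167]
plate 764 [0.68079855 0.05164026 0.03776797]
cutter 64 [ 0.49071471 -0.34422975  0.03165363]
```

View pics/top9.png

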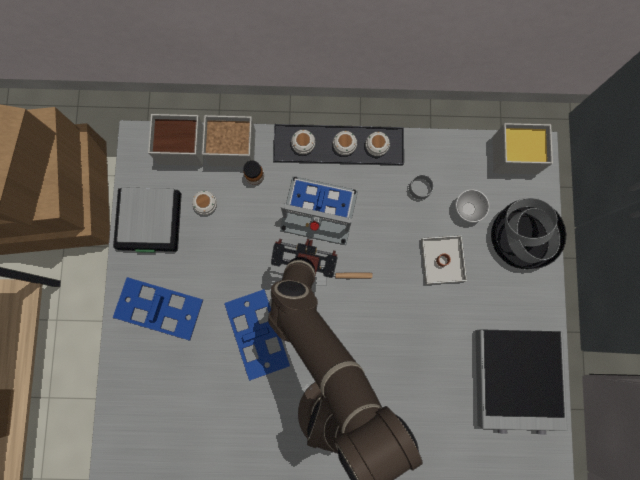

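The plate is on the bed at (321,200), the knob is home at (314,226), the cutter is in the tray at (443,260), and the bystanders have not moved.

```bash
python3 -c "
from cell import *
print(close_job())"
```

```text
the job is handed in; nothing more can be done
None
```

The job is handed in: the cutter is in the tray, the plate lies flush over both pins, the latch is home, and the bystanders look unmoved; the hand-in returned no verdict.

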